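Key and fit a belt pulley on a drill-press spindle

TASK

Drop the long steel key into the keyway of the upright spindle until it stands at the bottom, feeling gently for the slot because the spindle is stiff and may stand turned up to 50 degrees either side of the yellow stripe. Then slide the pulley over the shaft and key with its keyway lined up and press it gently fully home on the collar. Push lightly throughout, never harder than about 20 N, leave the other parts alone and let go at the end.

Things in the scene. Friction and masses are not known exactly. Their poses are not given: they have to be found in the camera images.
- unit: Fixed spindle unit: grey base 130 x 130 x 12 mm, red housing 80 mm across to 66 mm high, then an upright steel spindle: collar 56 mm across, flat top 90 mm above the bench, and on it a shaft 24 mm across, 32 mm high (1 mm chamfer at its end). Origin under the base's centre, on the spindle's axis; z up, x towards the yellow stripe on the housing.
- seat (a point): Centre of the collar's top face, on the spindle's axis: the middle of the pulley's underside ends here. Axes as the unit's. Two spring balls stand out of the shaft 12 mm above the collar, 90 degrees either side of the keyway: they catch the pulley 14 mm above the collar and drag on it from there on, so that it does not drop home by itself but needs a light push (under 10 N) until it stops on the collar.
- slot (a point): Where the keyway's mouth would be if the spindle stood at the stripe: level with the shaft's end, 11.1 mm from the axis on the unit's +x side (a seated key's axis). But the spindle starts turned by an unreported angle of up to 0.9 rad either way about its axis, so feel or look for the slot. It is stiff: it turns within +-1 rad against a drag of 0.4 N m and stays where left.
- pocket (a point): Bottom of the keyway, under point slot and turned with the spindle in the same unreported way. The keyway is 11.6 mm wide, its floor 5.5 mm from the axis; along the shaft it is open outwards and at the end, and it runs on into a pocket in the collar, 18 mm deep, closed all round, from 5.5 to 16.7 mm from the axis, with a 2 mm chamfer round its mouth.
- key_mid (a point): Centre of the long steel key, a square bar 10 x 10 x 46 mm, ends chamfered 0.8 mm, 36 g. z along its length, x and y across its flats (any quarter turn is the same). It starts upright in one of the three stand holes with 28 mm showing. At the bottom of the keyway its centre is 5 mm above the collar's top and its top 4 mm below the shaft's end.
- pulley_mid (a point): Middle of the belt pulley, on its axis, 26 mm above its underside; z up, it stands on the bench. Aluminium, 52 mm high, about 0.34 kg: grooved grey sheave 76 mm across in the lower 22 mm, plain round boss 48 mm across above it to grip. Through bore 25.6 mm; keyway 11.4 mm wide out to 17.7 mm from the axis on the +x side, under a short yellow line; 1.5 mm chamfer underneath.
- stand: Wooden stand, fixed, 50 x 130 x 30 mm, with three holes 11 mm square and 18 mm deep in a row along its y axis at -42, 0 and 42 mm. Origin under its centre. It holds the long steel key, a shorter brass key and a round pin in any order.
- brass_key: Short brass key, 10 x 10 x 34 mm, upright in the stand, not to be used. Origin at its lower end.
- pin: Dark round pin, 10 mm across, 36 mm long, upright in the stand, not to be used. Origin at its lower end.
- bearing: Steel bearing ring 62 mm across, 16 mm high, lying on the bench; leave alone. Origin under its centre.
- idler: Black plastic idler wheel 70 mm across, 26 mm high, no bore, lying on the bench; leave alone. Origin under its centre.
- tin: Blue and yellow tin 74 mm across, 100 mm high; leave alone. Origin under its centre.
- driver: Red screwdriver lying on the bench; leave alone. Origin at its middle, underneath.
- spanner: Steel spanner lying on the bench; leave alone. Origin at its middle, underneath.
Mind the look-alikes: they are no part of the job. Of the things that look like the unit, the middle-sized one is meant. Leave any purple or red look-alike of the part that bears pulley_mid alone.

How it is judged:
On the way:
1. the long steel key stands at the bottom of the spindle's keyway, released (z of key_mid in the frame of seat below 0.0075 m and horizontal distance between key_mid and seat below 0.014 m and angle between key_mid's own z axis and vertical below 0.12 rad and contact force between the fingers and key below 0.1 N), for 0.2 s.
At the end, for the whole second after the job is handed in: The long steel key stands upright at the bottom of the keyway (centre under 7.5 mm above the collar top, within 14 mm of the axis), and the pulley sits over it home on the collar (height within 2 mm, centred within 2.5 mm, tilt under 0.05 rad), at rest and released (z of key_mid in the frame of seat below 0.0075 m and horizontal distance between key_mid and seat below 0.014 m and angle between key_mid's own z axis and vertical below 0.12 rad and z of pulley_mid in the frame of seat between 0.024 and 0.028 m and horizontal distance between pulley_mid and seat below 0.0025 m and angle between pulley_mid's own z axis and vertical below 0.05 rad and linear speed of pulley below 0.01 m/s); the robot touches nothing.
It fails at once if the key is pressed against the spindle unit with more than 40 N (all contacts added up) (contact force between key and unit above 40 N).
It fails at once if the pulley is pressed against the spindle unit with more than 60 N (all contacts added up) (contact force between pulley and unit above 60 N).
It fails at once if another part is disturbed (distance of any of brass_key, pin from where it was at the start of the episode above 0.015 m or distance of any of bearing, idler, tin, driver, spanner from where it was at the start of the episode above 0.03 m).
It also fails if it takes over 72 s, if anything falls off the work surface, if the arm or the gripper's body presses on something with over 40 N, if the wrist force passes 120 N, or if a joint passes its speed limit or range.

ROBOT

A 7-joint arm with a two-finger parallel gripper is mounted at the origin on the work surface. World frame = base frame: x ahead of the robot, y to its left, z up, the work surface at z = 0. Lengths are in m, angles in rad, forces in N, time in s.
With the tool pointing down it reaches from about 0.4 to 0.85 m from the base axis. Payload 6.9 kg.
Tool frame: the origin (TCP) lies midway between the tips of the shut fingers; the grasp point (between the pads) lies env.tcp_to_grasp behind it (env.tcp_to_grasp is the distance from the TCP to the grasp point, in m); z points along the fingers, y is the line along which they close (so a half turn about z gives the same grasp; the last joint's range is limited). The gripper opens to 85 mm and grips with 20 to 120 N. Pads are 22 mm wide; open, the fingers measure 114 mm over their backs; the gripper's body (76 mm by 85 mm) begins 54 mm behind the grasp point. The pads swing forward as they close: fully open they stand 13 mm farther back than shut.
Start: joints at [1.21, 0.507, -0.238, 1.5, 0.126, 1.149, -0.155], TCP at [0.281, -0.558, 0.231] pointing down, gripper open.
Joint ranges: [-3.08, 3.08], [-0.24, 2.05], [-1.43, 1.35], [0, 2.5], [-1.52, 4.66], [0.17, 1.96], [-2.89, 2.89]. Speed limits (rad/s): [2.39, 2.39, 3.14, 3.14, 3.14, 3.14, 3.14].

INTERFACE

Orientations are given as [roll, pitch, yaw] about the fixed x, y, z axes, in that order (R = Rz(yaw) Ry(pitch) Rx(roll)).
In Python, from station import monitor, capture, order, env gives the robot as it stands. The module is installed in compiled form; this text tells all that it offers.
- The arm moves only by the shell command python3 -m jog 'ROWS' [OPENING] [FORCE]. ROWS is JSON, a list of rows, each an object with "dp": the shift along the tool's x, y, z in cm, a list of three; "twist": the turn about the tool's z in degrees. A call has 1 to 20 rows; each row shifts and turns the commanded pose from where the row before left it, along the tool's axes as they then stand; what a row does not reach is not made up. A row lasts 1/8 s, in which the tool goes at most 62.5 mm and 10.7 degrees, less where a joint would pass 70% of its speed; a pose out of reach is approached as far as the arm can. A call with a gripper value outside its range is refused whole. OPENING is the closure, from 0 (fully open) to 1 (shut), set as the call begins (- or left out, the last holds). The fingers move at their own pace and stop on an object; FORCE is the grip in N (left out, the last holds). Time passes only in rows, so rows that do not move let the fingers close. It gives the time, the measured TCP pose, the force, the opening and the grip force at its end, in the units of the state.
- monitor.observe(): the state, without advancing time (a new reading comes with each control period).
- capture(name): name is "side" or "top"; returns a dict with "img" (420x560x3 uint8, blue, green, red), "fx", "fy", "cx", "cy" (pixels), "k1" (the pictures are not rectified: a ray, as slopes to the right and down, at radius r is drawn at 1 + k1 r^2 times it, then the intrinsics apply), "rvec" (rotation vector, rad) and "tvec" (3), from world to camera coordinates, as OpenCV has them. Camera axes: x right, y down, z forward; pixel columns grow to the right and rows downward; lengths in m; the calibration is good to about 2 mm. A picture is of the moment at which its call begins. There is no depth.
- order.sign_off(): hands the job in; it is judged then, once.
The state is a dict: "clock": time; "joint_pos": joint angles; "qd": joint speeds; "tau": joint torques, N m; "ee_pos": TCP position; "eef_rot": TCP orientation; "ft_force": force on the tool from outside, world axes, zero at the start; "moment": the same for the moment, N m; "gripper_width": finger opening in m; "grip_force": force on a finger pad.
Only numpy, scipy, OpenCV 4.12 (cv2) and the standard library are available. Lean on these libraries where they do the work, as an engineer would, in place of code of your own. Each camera call takes 0.05 s, during which the arm holds its last target. There are 200 camera calls.

## Working session

There is one attempt and no reset: what is moved stays moved. The work goes in short steps, Python scripts to look and compute and a shell command to move; the robot and the scene stay as the last step left them, time stands still between calls to the robot, and variables do not carry over. Pictures are saved under pics/ and viewed, at most 13 in all, crops included, and the job is handed in when it is done.

```bash
mkdir -p pics; python3 - <<'E'
from station import monitor, capture, order, env
import cv2
s=monitor.observe(); print({k:s[k] for k in ('clock','ee_pos','eef_rot','ft_force','gripper_width')}, env.tcp_to_grasp)
for n in('side','top'):
    c=capture(n); cv2.imwrite(f'pics/{n}0.png',c['img']); print(n,c['fx'],c['fy'],c['cx'],c['cy'],c['k1'],c['rvec'],c['tvec'])
E
```

```text
{'clock': 0.0, 'ee_pos': array([ 0.2809712 , -0.55772163,  0.23041458]), 'eef_rot': array([-3.13978557e+00,  1.39569325e-05,  4.66783061e-01]), 'ft_force': array([-0.05815637,  0.57866001, -0.21117714]), 'gripper_width': 0.08548990678145511} 0.0187
side 485.8836535830303 485.8836535830303 276.6159456105859 209.82201940825408 0.04487020963659954 [ 1.0053634  -2.39263878  1.13157635] [0.39608959 0.31762507 1.18931604]
top 386.0134817152936 386.0134817152936 282.54265139991696 214.9420815929836 -0.059098928417877235 [ 2.182025   -2.14215903  0.18665931] [0.01753946 0.52990906 0.86469656]
```

View pics/top0.png

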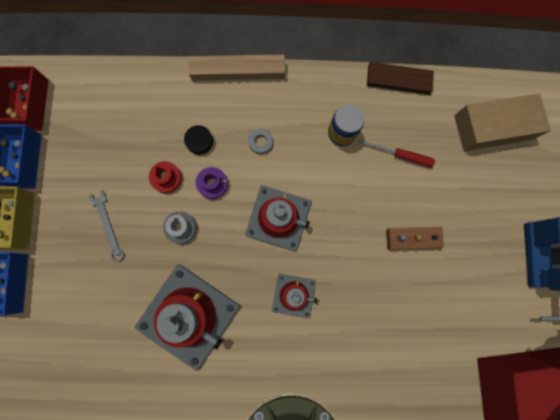

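View pics/side0.png

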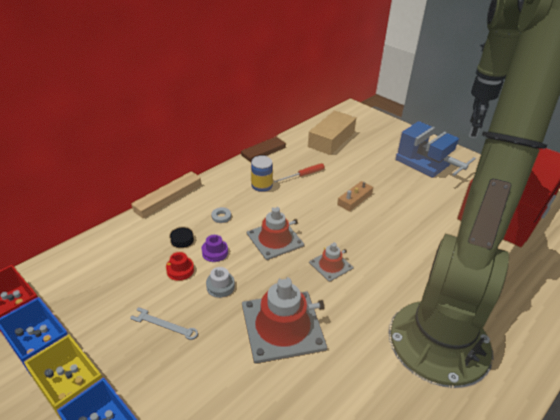

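Top view: the three units are at (278,217), (185,320, largest) and (294,295, smallest), so the middle-sized one is at (278,217). The pulleys are grey (179,227), purple (212,183) and red (165,177), and I want the grey one. The stand is at (415,238), with the silver key at (402,237), brass at (418,238) and the dark pin at (434,238). I'll enlarge crops of these to confirm.

```bash
cat > h.py <<'E'
import numpy as np, cv2
from station import monitor, capture, order, env
def K(c):return np.array([[c['fx'],0,c['cx']],[0,c['fy'],c['cy']],[0,0,1.]]),np.array([c['k1'],0,0,0,0.])
def w(c,uv,z):
    k,d=K(c); R=cv2.Rodrigues(np.array(c['rvec']))[0]; t=np.array(c['tvec']).ravel()
    p=cv2.undistortPoints(np.array([[uv]],float),k,d)[0,0]; r=R.T@np.array([p[0],p[1],1]); o=-R.T@t
    return o+r*(z-o[2])/r[2]
def px(c,P):
    k,d=K(c); return cv2.projectPoints(np.array(P,float).reshape(-1,3),np.array(c['rvec'],float),np.array(c['tvec'],float),k,d)[0][:,0]
def crop(c,u,v,r,s):
    return cv2.resize(c['img'][v-r:v+r,u-r:u+r],None,fx=s,fy=s,interpolation=cv2.INTER_CUBIC)
E
python3 - <<'E'
from h import *
t=capture('top');s=capture('side')
a=np.hstack([crop(t,278,217,38,5),crop(t,179,227,38,5)]);b=np.hstack([crop(t,415,238,38,5),crop(s,355,195,38,5)])
m=np.vstack([a,b]);cv2.imwrite('pics/m1.png',cv2.resize(m,(600,600)))
for n,uv,z in [('unit shaft',(280,212),.122),('pulley boss top',(178,226),.052),('key',(402,237),.058),('brass',(418,238),.046),('pin',(434,238),.048)]:print(n,w(t,uv,z).round(4))
E
```

```text
unit shaft [0.5236 0.0353 0.122 ]
pulley boss top [0.497  0.2656 0.052 ]
key [ 0.481  -0.2477  0.058 ]
brass [ 0.4804 -0.2901  0.046 ]
pin [ 0.4808 -0.3278  0.048 ]
```

View pics/m1.png

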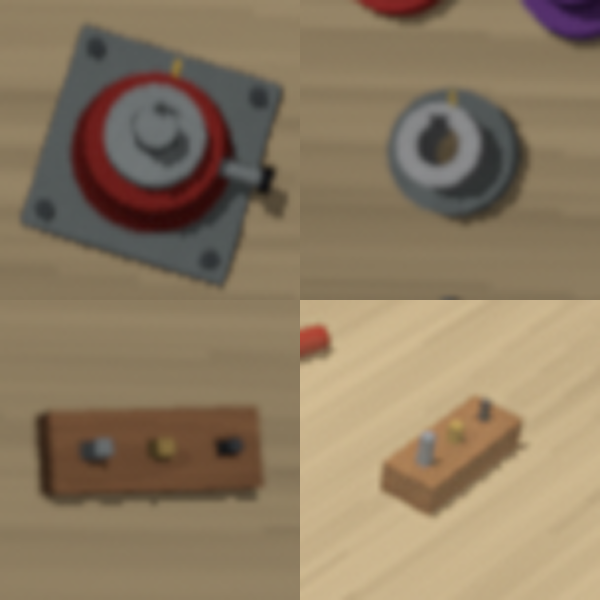

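The crop confirms all three. The unit with the stripe is the middle one. The grey pulley has its yellow line and keyway towards image-up. The silver key is the tallest bar, in the left hole. Next I'll fit the unit pose from its base corners and measure the slot angle.

```bash
python3 - <<'E'
from h import *
t=capture('top');s=capture('side')
o=np.array([240,179]);q=[(np.array(p)/3.947+o) for p in((85,25),(283,92),(222,285),(22,220))]
C=np.array([w(t,p,.012)[:2] for p in q]);c=C.mean(0)
print('corners',C.round(4).tolist(),'c',c.round(4),'edges',[round(float(np.linalg.norm(C[i]-C[i-1])),4) for i in range(4)])
e=(C[0]-C[3])+(C[1]-C[2]);yaw=np.arctan2(e[1],e[0]);e2=(C[0]-C[1])+(C[3]-C[2]);print('yaw',np.degrees(yaw),np.degrees(np.arctan2(e2[1],e2[0]))-90)
print('shaft top', w(t,(279.5,211.2),.122))
for n,cam in(('top',t),('side',s)):
    R=cv2.Rodrigues(np.array(cam['rvec']))[0];print(n,'cam at',(-R.T@np.array(cam['tvec']).ravel()).round(3))
u0=px(t,[*c,.122])[0].astype(int);u1=px(s,[*c,.122])[0].astype(int);print(u0,u1)
def big(cam,u,r=14,sc=20):
    im=crop(cam,u[0],u[1],r,sc).copy()
    f=lambda P:((px(cam,P)-u+r+.5)*sc).astype(int)  # pixel centre
    a=np.linspace(0,2*np.pi,40)
    for R,z in((.012,.122),(.028,.090)):
        cv2.polylines(im,[f([[c[0]+R*np.cos(x),c[1]+R*np.sin(x),z] for x in a])],True,(0,255,0),1)
    for d in range(-60,61,20):
        x=yaw+np.radians(d);cv2.circle(im,tuple(map(int,f([c[0]+.0111*np.cos(x),c[1]+.0111*np.sin(x),.122])[0])),3,(0,0,255) if d else (0,255,255),-1)
    return im
m=np.hstack([big(t,u0),big(s,u1)]);m=cv2.convertScaleAbs(m,alpha=1.3);cv2.imwrite('pics/m2.png',cv2.resize(m,(800,400)))
# pulley
u2=(179,227)
m=np.hstack([big(t,u2),big(s,(221,280),18,16)[:560,:560]]) if 0 else crop(t,179,227,20,14);cv2.imwrite('pics/m3.png',m)
E
```

```text
corners [[0.6046, 0.0787], [0.5654, -0.0435], [0.4468, -0.0074], [0.4837, 0.1138]] c [0.5251 0.0354] edges [0.1259, 0.1284, 0.124, 0.1267]
yaw -16.55762790293446 -17.347880904661352
shaft top [0.52525614 0.03640708 0.122     ]
top cam at [0.402 0.054 0.93 ]
side cam at [-0.209  0.795  0.998]
[279 211] [277 208]
```

View pics/m2.png

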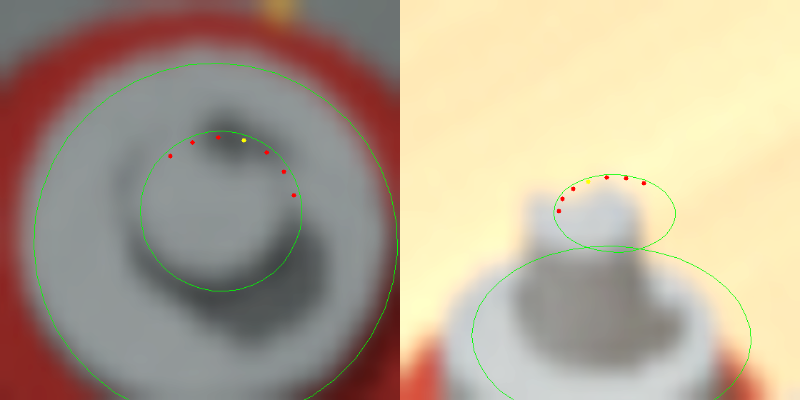

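View pics/m3.png

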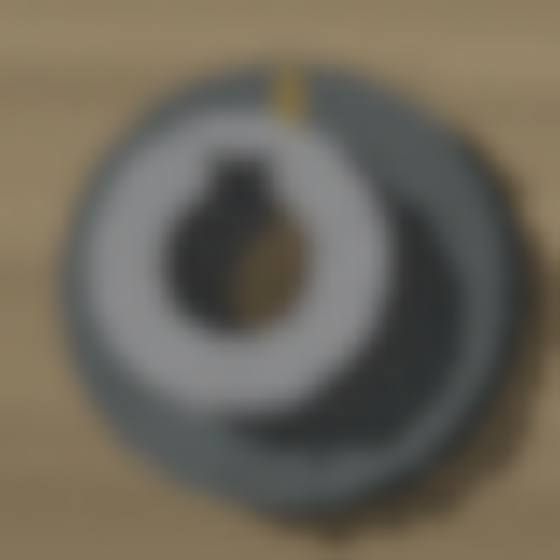

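Top crop: the dark keyway blob at (232,128) lies about −16° (world) from the shaft centre near (208,203). The notch in the side view agrees. The spindle therefore stands near the stripe, at roughly −17° world. The pulley keyway at (243,165), against boss centre (240,260), gives a pulley yaw of about 0°. Now I'll go above the key.

```bash
cat >> h.py <<'E'
def go(x,y,z,yawdeg=None):
    s=monitor.observe();p=s['ee_pos'];a=s['eef_rot'][2];d=np.array([x,y,z])-p
    print('t %.2f'%s['clock'],'p',p.round(4),'yaw %.1f'%np.degrees(a),'F',np.round(s['ft_force'],1),'wid %.4f'%s['gripper_width'])
    print(' cm tool', (100*np.array([d[0]*np.cos(a)+d[1]*np.sin(a),d[0]*np.sin(a)-d[1]*np.cos(a),-d[2]])).round(2),'twist',None if yawdeg is None else round(np.degrees(a)-yawdeg,1))
E
python3 - <<'E'
from h import *
t=capture('top');f=lambda x,y:(x/3.947+377,(y-300)/3.947+200)
for a,b in(((42,415),(257,406)),((45,497),(262,487))):
    A=w(t,f(*a),.03);B=w(t,f(*b),.03);d=A-B;print('edge dir from +y deg',np.degrees(np.arctan2(-d[0],d[1])),A.round(4),B.round(4),np.linalg.norm(d))
k=w(t,f(104,447),.058);print('key',k,'brass',w(t,f(163,447),.046),'pin',w(t,f(232,447),.048))
go(k[0],k[1],.13,90)
E
```

```text
edge dir from +y deg 3.387731201075173 [ 0.5017 -0.2231  0.03  ] [ 0.5096 -0.3567  0.03  ] 0.13389303303343023
edge dir from +y deg 3.380123167123952 [ 0.4524 -0.2239  0.03  ] [ 0.4604 -0.3579  0.03  ] 0.13421778198393652
key [ 0.48047921 -0.25088694  0.058     ] brass [ 0.48214991 -0.29085754  0.046     ] pin [ 0.48265245 -0.33216918  0.048     ]
t 0.35 p [ 0.2812 -0.558   0.2311] yaw 26.7 F [-0.4 -0.3  0.1] wid 0.0852
 cm tool [ 31.62 -18.46  10.11] twist -63.3
```

```bash
python3 -m jog '[{"dp":[3.2,-1.85,0],"twist":0},{"dp":[3.2,-1.85,0],"twist":0},{"dp":[3.2,-1.85,0],"twist":0},{"dp":[3.2,-1.85,0],"twist":0},{"dp":[3.2,-1.85,0],"twist":0},{"dp":[3.2,-1.85,0],"twist":0},{"dp":[3.2,-1.85,0],"twist":0},{"dp":[3.2,-1.85,0],"twist":0},{"dp":[3.1,-1.85,0],"twist":0},{"dp":[3.1,-1.8,0],"twist":0},{"dp":[0,0,1.5],"twist":-9},{"dp":[0,0,1.5],"twist":-9},{"dp":[0,0,1.5],"twist":-9},{"dp":[0,0,1.5],"twist":-9},{"dp":[0,0,1],"twist":-9},{"dp":[0,0,1],"twist":-9},{"dp":[0,0,0.5],"twist":-9},{"dp":[0,0,0],"twist":0}]' 0.4 40
```

```text
clock: 2.6
ee_pos: [0.4819, -0.2504, 0.1459]
eef_rot: [-3.141, -0.001, 1.565]
ft_force: [0.2, 0.7, -0.6]
gripper_width: 0.0511
grip_force: 0.0
```

```bash
python3 - <<'E'
from h import *
t=capture('top');s=capture('side')
a=crop(t,403,237,25,12);b=crop(s,352,190,25,12)
cv2.imwrite('pics/m4.png',cv2.resize(np.hstack([a,b]),(800,400)))
p=monitor.observe()['ee_pos'];print('tcp px',px(t,p),px(s,p)); print('key top px',px(t,[.4797,-.25,.058]),px(s,[.4797,-.25,.058]))
go(.4797,-.25,.044,93)
E
```

```text
tcp px [[417.5670341  232.80787045]] [[353.48193892 167.68488078]]
key top px [[402.98055655 237.57504318]] [[350.67116669 190.98911906]]
t 2.70 p [ 0.4823 -0.2504  0.1465] yaw 89.5 F [-0.1  0.5  0.2] wid 0.0514
 cm tool [ 0.04 -0.26 10.25] twist -3.5
```

View pics/m4.png

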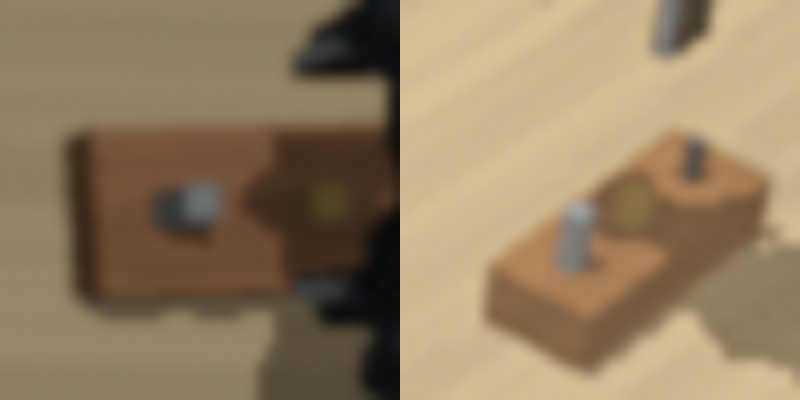

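Top view: key top at (403.4,237.0), which matches the estimate within 2 mm, and the fingers straddle the row as planned. Descending to grip the top 12 mm.

```bash
python3 -m jog '[{"dp":[0.04,-0.2,2],"twist":-3.5},{"dp":[0,0,2.5],"twist":0},{"dp":[0,0,2.5],"twist":0},{"dp":[0,0,2],"twist":0},{"dp":[0,0,1.25],"twist":0},{"dp":[0,0,0],"twist":0},{"dp":[0,0,0],"twist":0}]' && python3 -m jog '[{"dp":[0,0,0],"twist":0},{"dp":[0,0,0],"twist":0},{"dp":[0,0,0],"twist":0},{"dp":[0,0,0],"twist":0},{"dp":[0,0,0],"twist":0},{"dp":[0,0,0],"twist":0}]' 1 40
```

```text
clock: 3.58
ee_pos: [0.4808, -0.25, 0.0445]
eef_rot: [3.141, 0.001, 1.627]
ft_force: [-0.0, -0.1, -0.6]
gripper_width: 0.0513
grip_force: 0.0
clock: 4.32
ee_pos: [0.4818, -0.2499, 0.0444]
eef_rot: [3.139, 0.001, 1.628]
ft_force: [5.3, -0.3, 3.0]
gripper_width: 0.0087
grip_force: 39.5
```

```bash
python3 -m jog '[{"dp":[0,0,-1],"twist":0},{"dp":[0,0,-2],"twist":0},{"dp":[0,0,-3],"twist":0},{"dp":[0,0,-3],"twist":0},{"dp":[0,0,-3],"twist":0},{"dp":[0,0,-1],"twist":0},{"dp":[0,0,0],"twist":0}]'; python3 - <<'E'
from h import *
go(.527,.037,.18,73)
t=capture('top');s=capture('side');p=monitor.observe()['ee_pos']
pt=px(t,p)[0].astype(int);ps=px(s,p)[0].astype(int);print(px(t,p),px(s,p))
cv2.imwrite('pics/m5.png',cv2.resize(np.hstack([crop(t,*pt,25,12),crop(s,*ps,25,12)]),(800,400)))
E
```

```text
clock: 5.2
ee_pos: [0.4794, -0.25, 0.1734]
eef_rot: [-3.14, 0.0, 1.627]
ft_force: [0.1, -0.9, -0.2]
gripper_width: 0.0086
grip_force: 39.5
t 5.20 p [ 0.4794 -0.25    0.1734] yaw 93.2 F [ 0.1 -0.9 -0.2] wid 0.0086
 cm tool [28.39  6.36 -0.66] twist 20.2
[[422.19608714 233.12066688]] [[355.22528426 161.10156102]]
```

View pics/m5.png

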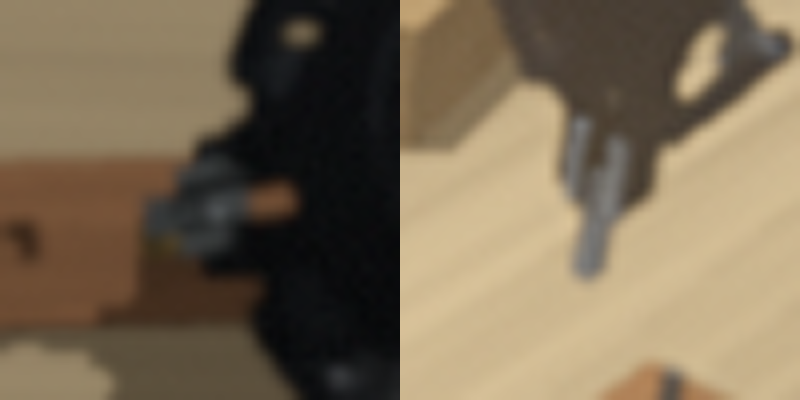

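The key hangs straight in the fingers, with its bottom near (588,278) in the side crop. Moving over the slot.

```bash
python3 -m jog '[{"dp":[3.5,0.92,0],"twist":0},{"dp":[3.5,0.92,0],"twist":0},{"dp":[3.5,0.92,0],"twist":0},{"dp":[3.5,0.92,0],"twist":0},{"dp":[3.5,0.92,0],"twist":0},{"dp":[3.5,0.92,0],"twist":0},{"dp":[3.5,0.92,0],"twist":0},{"dp":[3.5,0.95,0],"twist":0},{"dp":[0,0,0],"twist":10},{"dp":[0,0,0],"twist":10},{"dp":[0,0,0],"twist":0},{"dp":[0,0,0],"twist":0}]'; python3 - <<'E'
from h import *
go(.5376,.0338,.158,73)
t=capture('top');s=capture('side');p=monitor.observe()['ee_pos']
P=[p,p-[0,0,.0325],[.5376,.0338,.122],[.527,.037,.122],[.527,.037,.09]];pt=px(t,P);ps=px(s,P)
print('tcp,keybottom,slot,shafttop,collar');print(pt.round(1).tolist());print(ps.round(1).tolist())
u=(279,211);v=(277,205)
cv2.imwrite('pics/m6.png',cv2.resize(np.hstack([crop(t,*u,25,16),crop(s,*v,25,16)]),(800,400)))
E
```

```text
clock: 6.8
ee_pos: [0.5377, 0.0338, 0.1731]
eef_rot: [-3.14, 0.001, 1.282]
ft_force: [-0.2, 0.5, -0.1]
gripper_width: 0.0086
grip_force: 39.5
t 6.80 p [0.5377 0.0338 0.1731] yaw 73.5 F [-0.2  0.5 -0.1] wid 0.0086
 cm tool [ 0.   -0.01  1.51] twist 0.5
tcp,keybottom,slot,shafttop,collar
[[281.6, 201.1], [281.1, 203.8], [280.8, 205.5], [279.2, 210.4], [278.9, 212.6]]
[[275.1, 191.8], [274.9, 200.9], [274.8, 206.1], [276.7, 208.4], [276.4, 217.0]]
```

View pics/m6.png

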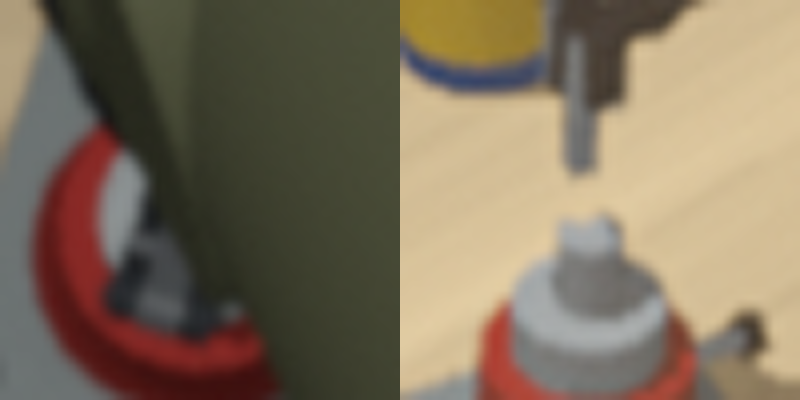

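Side view: the key bottom at (274.6,201.5) matches its projection. The shaft top is centred near (275.8,209), and the arm blocks the top view. I'll get the notch from pixel values instead.

```bash
python3 - <<'E'
from h import *
np.set_printoptions(linewidth=200)
s=capture('side')['img'];a=cv2.imread('pics/side0.png');t=cv2.imread('pics/top0.png')
print('side now, rows 204-222, cols 268-284, (G)');print(s[204:223,268:285,1]);print('side0');print(a[204:213,268:285,1]);print('top0 rows 200-222 cols 268-291');print(t[200:223,268:292,1])
E
```

```text
side now, rows 204-222, cols 268-284, (G)
[[194 194 194 195 195 197 197 198 198 199 199 199 201 201 201 200 198]
 [194 194 195 195 198 198 199 199 197 196 198 202 202 200 199 198 197]
 [194 196 197 196 195 197 198 197 187 179 188 197 201 200 198 197 196]
 [196 196 196 191 184 184 189 186 177 167 169 179 194 199 197 194 190]
 [197 199 197 186 173 173 175 175 171 164 149 154 187 196 192 189 188]
 [198 200 199 185 170 168 170 171 170 166 152 149 184 192 189 188 189]
 [200 202 199 179 161 162 166 167 167 161 150 147 180 191 190 191 191]
 [201 201 194 168 143 141 146 151 149 141 130 133 170 187 191 192 192]
 [194 188 178 156 131 123 126 129 125 119 111 112 137 161 178 189 193]
 [182 174 165 143 127 122 121 118 115 111 106 100 108 125 146 170 189]
 [170 167 155 128 120 122 121 118 114 112 109 104 105 111 117 138 171]
 [167 167 158 126 119 123 121 119 114 111 110 106 111 110 108 114 145]
 [168 169 164 137 123 123 121 118 113 111 110 107 110 110 109 116 136]
 [169 169 167 148 131 123 120 118 114 110 108 107 108 110 125 146 151]
 [171 170 170 161 144 129 123 118 112 108 108 109 118 128 150 16
[... 2546 characters left out ...]
9  89]
 [114 116 116 117 117 113 101  82  70  71  76  79  79  70  64  59  58  62  66  79 105 112 106  78]
 [111 116 117 118 117 116 112 101  86  70  59  58  57  57  61  64  63  65  68  83 105 111 101  65]
 [106 115 117 118 118 117 116 113 107  94  75  62  61  62  65  65  66  68  78  94 108 107  89  50]
 [ 93 111 116 117 118 117 117 117 116 111  97  81  74  69  67  67  73  80  95 107 109  97  69  35]
 [ 71  97 112 117 117 117 117 118 117 116 111 103  96  82  76  80  92  99 108 111 104  81  47  22]
 [ 47  75 100 113 117 117 118 118 117 116 116 115 111 101  96 100 108 111 111 107  90  58  29  17]
 [ 33  52  78  98 110 115 117 117 117 117 117 117 115 111 111 111 112 110 106  93  67  36  17  17]]
```

```bash
cat > fit.py <<'E'
from h import *
from scipy.optimize import minimize
from station import capture
S=8
def notched(c,a,z):
    R=.012;b=np.arcsin(.0058/R);th=np.linspace(b,2*np.pi-b,60);x=np.r_[R*np.cos(th),.0055,.0055];y=np.r_[R*np.sin(th),-.0058,.0058]
    return np.c_[c[0]+x*np.cos(a)-y*np.sin(a),c[1]+x*np.sin(a)+y*np.cos(a),np.full(len(x),z)]
def rect(c,a,z,r0,r1,h):
    x=np.array([r0,r1,r1,r0]);y=np.array([-h,-h,h,h]);return np.c_[c[0]+x*np.cos(a)-y*np.sin(a),c[1]+x*np.sin(a)+y*np.cos(a),np.full(4,z)]
def draw(cam,win,polys,bg):
    u0,v0,u1,v1=win;im=np.full(((v1-v0)*S,(u1-u0)*S),bg,np.float32)
    for P,l in polys: cv2.fillPoly(im,[np.round((px(cam,P)-[u0,v0]+.5)*S).astype(int)],l)
    im=cv2.GaussianBlur(im,(0,0),.7*S);return cv2.resize(im,(u1-u0,v1-v0),interpolation=cv2.INTER_AREA)
def res(cam,img,win,kind,a,dc):
    c=np.array([.527,.037])+dc;u0,v0,u1,v1=win;obs=img[v0:v1,u0:u1,1].astype(float)
    if kind=='top': polys=[(rect(c,a,.09,.0055,.0167,.0058),62)]+[(notched(c,a,z),100) for z in(.121,)]+[(notched(c,a,.122),115)];bg=114
    else: polys=[(notched(c,a,z),115) for z in np.linspace(.10,.1215,20)]+[(notched(c,a,.122),160)];bg=190
    return np.sqrt(np.mean((draw(cam,win,polys,bg)-obs)**2))
t=capture('top');s=capture('side')
for kind,cam,f,win in(('top',t,'pics/top0.png',(276,202,285,210)),('side',s,'pics/side0.png',(269,204,283,212))):
    img=cv2.imread(f)
    for d in range(-70,40,10):
        a=np.radians(d);b=min(((res(cam,img,win,kind,a,np.array([x,y])/1000),x,y) for x in np.arange(-4,4.1,1) for y in np.arange(-4,6.1,1)))
        print(kind,d,round(b[0],2),b[1:])
E
python3 fit.py
```

```text
top -70 16.19 (np.float64(4.0), np.float64(6.0))
top -60 12.07 (np.float64(4.0), np.float64(5.0))
top -50 5.85 (np.float64(4.0), np.float64(5.0))
top -40 3.68 (np.float64(3.0), np.float64(4.0))
top -30 3.9 (np.float64(2.0), np.float64(2.0))
top -20 3.88 (np.float64(1.0), np.float64(0.0))
top -10 4.39 (np.float64(0.0), np.float64(-2.0))
top 0 4.6 (np.float64(0.0), np.float64(-4.0))
top 10 8.34 (np.float64(1.0), np.float64(-4.0))
top 20 12.65 (np.float64(2.0), np.float64(-4.0))
top 30 16.86 (np.float64(2.0), np.float64(-4.0))
side -70 5.49 (np.float64(3.0), np.float64(2.0))
side -60 4.94 (np.float64(3.0), np.float64(2.0))
side -50 4.46 (np.float64(3.0), np.float64(2.0))
side -40 4.12 (np.float64(3.0), np.float64(2.0))
side -30 4.03 (np.float64(3.0), np.float64(2.0))
side -20 4.23 (np.float64(3.0), np.float64(2.0))
side -10 4.88 (np.float64(3.0), np.float64(2.0))
side 0 5.74 (np.float64(3.0), np.float64(2.0))
side 10 6.47 (np.float64(3.0), np.float64(2.0))
side 20 6.8 (np.float64(2.0), np.float64(3.0))
side 30 7.0 (np.float64(2.0), np.float64(3.0))
```

```bash
sed -i '/^t=capture/,$d' fit.py; python3 - <<'E'
from fit import *
t=capture('top');s=capture('side');img=cv2.imread('pics/top0.png')
win=(260,194,300,214);u0,v0,u1,v1=win;obs=img[v0:v1,u0:u1,1].astype(float)
c0=px(t,[.527,.037,.09])[0];V,U=np.mgrid[v0:v1,u0:u1];rr=np.hypot(U-c0[0],V-c0[1])*2.17;mask=(rr>22)&(rr<31)
th=np.linspace(0,2*np.pi,80)
def f(p):
    P=np.c_[p[0]+.028*np.cos(th),p[1]+.028*np.sin(th),np.full(80,.09)]
    d=draw(t,win,[(P,115)],35)-obs;return np.sqrt((d[mask]**2).mean())
b=min((f((x,y)),x,y) for x in np.arange(.522,.5331,.0005) for y in np.arange(.032,.0431,.0005));print('collar',b)
dc=np.array(b[1:])-[.527,.037]
for d in range(-50,11,5):
    a=np.radians(d);print(d,round(res(t,img,(276,202,285,210),'top',a,dc),2),round(res(s,cv2.imread('pics/side0.png'),(269,204,283,212),'side',a,np.array([.003,.002])),2),round(res(s,cv2.imread('pics/side0.png'),(272,204,280,209),'side',a,np.array([.003,.002])),2))
E
```

```text
collar (np.float64(3.292207847251704), np.float64(0.5274999999999994), np.float64(0.037500000000000006))
-50 16.49 4.46 5.17
-45 15.03 4.27 4.56
-40 12.78 4.12 4.17
-35 10.07 4.03 3.94
-30 7.8 4.03 3.91
-25 5.08 4.09 4.11
-20 5.14 4.23 4.51
-15 6.38 4.53 5.21
-10 8.94 4.88 6.05
-5 10.87 5.33 7.04
0 12.88 5.74 8.03
5 15.18 6.19 9.07
10 17.24 6.47 9.65
```

The fits put the slot at about −24° world (±5°), which is −7° from the stripe. The axis is near (0.5285,0.038). I'll turn the key to match and lower it gently to feel.

```bash
python3 -m jog '[{"dp":[0,0,0],"twist":7.5},{"dp":[0,0.15,0.5],"twist":0},{"dp":[0,0,0.6],"twist":0},{"dp":[0,0,0.3],"twist":0},{"dp":[0,0,0.2],"twist":0},{"dp":[0,0,0.2],"twist":0},{"dp":[0,0,0.1],"twist":0},{"dp":[0,0,0.05],"twist":0},{"dp":[0,0,0],"twist":0},{"dp":[0,0,0],"twist":0}]'
```

```text
clock: 8.4
ee_pos: [0.5396, 0.0333, 0.1544]
eef_rot: [3.141, -0.0, 1.148]
ft_force: [-1.2, 0.2, -0.0]
gripper_width: 0.0084
grip_force: 39.5
```

```bash
python3 -m jog '[{"dp":[0,0,0.1],"twist":0},{"dp":[0,0,0],"twist":0}]';python3 -m jog '[{"dp":[0,0,0.1],"twist":0},{"dp":[0,0,0],"twist":0}]'
```

```text
clock: 8.65
ee_pos: [0.5394, 0.0331, 0.1532]
eef_rot: [-3.141, 0.0, 1.147]
ft_force: [-0.1, -0.1, -0.4]
gripper_width: 0.0085
grip_force: 39.5
clock: 8.9
ee_pos: [0.5394, 0.0331, 0.1522]
eef_rot: [-3.141, 0.0, 1.147]
ft_force: [-0.0, -0.4, 0.2]
gripper_width: 0.0083
grip_force: 39.5
```

```bash
python3 -m jog '[{"dp":[0,0,0.1],"twist":0},{"dp":[0,0,0.1],"twist":0},{"dp":[0,0,0],"twist":0}]';python3 -m jog '[{"dp":[0,0,0.1],"twist":0},{"dp":[0,0,0.1],"twist":0},{"dp":[0,0,0],"twist":0}]'
```

```text
clock: 9.28
ee_pos: [0.5394, 0.0331, 0.1502]
eef_rot: [-3.141, 0.0, 1.147]
ft_force: [-0.5, -0.8, -1.1]
gripper_width: 0.0085
grip_force: 39.5
clock: 9.65
ee_pos: [0.5395, 0.0332, 0.1482]
eef_rot: [-3.141, 0.0, 1.147]
ft_force: [0.5, -2.0, -0.4]
gripper_width: 0.0087
grip_force: 39.5
```

The key is about 6 mm in with no vertical force. I'll check sideways that both slot walls are there.

```bash
python3 -m jog '[{"dp":[0.1,0,0],"twist":0},{"dp":[0,0,0],"twist":0}]';python3 -m jog '[{"dp":[-0.2,0,0],"twist":0},{"dp":[0,0,0],"twist":0}]';python3 -m jog '[{"dp":[0.1,0,0],"twist":0},{"dp":[0,-0.12,0],"twist":0},{"dp":[0,0,0],"twist":0}]'
```

```text
clock: 9.9
ee_pos: [0.5397, 0.0337, 0.1482]
eef_rot: [-3.141, 0.001, 1.147]
ft_force: [-1.0, -3.3, 0.8]
gripper_width: 0.0083
grip_force: 39.6
clock: 10.15
ee_pos: [0.5393, 0.0329, 0.1484]
eef_rot: [3.141, -0.001, 1.148]
ft_force: [-1.0, 0.4, -1.0]
gripper_width: 0.0084
grip_force: 39.5
clock: 10.52
ee_pos: [0.5385, 0.0337, 0.1483]
eef_rot: [3.141, 0.0, 1.147]
ft_force: [0.3, -2.2, -0.7]
gripper_width: 0.0088
grip_force: 39.6
```

```bash
python3 -m jog '[{"dp":[-0.05,0.05,0.1],"twist":0},{"dp":[0,0,0.2],"twist":0},{"dp":[0,0,0.2],"twist":0},{"dp":[0,0,0.2],"twist":0},{"dp":[0,0,0],"twist":0}]';python3 -m jog '[{"dp":[0,0,0.2],"twist":0},{"dp":[0,0,0.2],"twist":0},{"dp":[0,0,0.2],"twist":0},{"dp":[0,0,0.2],"twist":0},{"dp":[0,0,0.2],"twist":0},{"dp":[0,0,0],"twist":0}]'
```

```text
clock: 11.15
ee_pos: [0.5386, 0.0332, 0.141]
eef_rot: [-3.141, 0.0, 1.148]
ft_force: [-0.6, -0.9, -0.2]
gripper_width: 0.0084
grip_force: 39.5
clock: 11.9
ee_pos: [0.5386, 0.0331, 0.1311]
eef_rot: [-3.141, 0.0, 1.148]
ft_force: [0.2, -1.0, -1.0]
gripper_width: 0.0087
grip_force: 39.4
```

```bash
python3 -m jog '[{"dp":[0,0,0.15],"twist":0},{"dp":[0,0,0.15],"twist":0},{"dp":[0,0,0.15],"twist":0},{"dp":[0,0,0.15],"twist":0},{"dp":[0,0,0],"twist":0}]';python3 -m jog '[{"dp":[0,0,0.1],"twist":0},{"dp":[0,0,0],"twist":0}]';python3 -m jog '[{"dp":[0,0,0.1],"twist":0},{"dp":[0,0,0],"twist":0}]';python3 -m jog '[{"dp":[0,0,0.1],"twist":0},{"dp":[0,0,0],"twist":0}]'
```

```text
clock: 12.52
ee_pos: [0.5386, 0.033, 0.1251]
eef_rot: [-3.141, 0.0, 1.147]
ft_force: [-0.7, -0.7, -1.1]
gripper_width: 0.0086
grip_force: 39.4
clock: 12.78
ee_pos: [0.5386, 0.0331, 0.1242]
eef_rot: [-3.141, 0.0, 1.147]
ft_force: [-0.6, -1.2, -1.5]
gripper_width: 0.0083
grip_force: 39.5
clock: 13.02
ee_pos: [0.5386, 0.033, 0.1232]
eef_rot: [-3.142, 0.0, 1.147]
ft_force: [-0.8, -1.3, -0.6]
gripper_width: 0.0085
grip_force: 39.5
clock: 13.28
ee_pos: [0.5387, 0.033, 0.1225]
eef_rot: [3.141, 0.0, 1.147]
ft_force: [-2.2, -1.4, 3.2]
gripper_width: 0.0088
grip_force: 41.6
```

```bash
python3 -m jog '[{"dp":[0,-0.06,0],"twist":0},{"dp":[0,0,0],"twist":0}]';python3 -m jog '[{"dp":[0,0,0.07],"twist":0},{"dp":[0,0,0],"twist":0}]'
```

```text
clock: 13.52
ee_pos: [0.5386, 0.0331, 0.1225]
eef_rot: [3.141, -0.0, 1.147]
ft_force: [-0.1, -2.6, 2.5]
gripper_width: 0.0087
grip_force: 41.9
clock: 13.78
ee_pos: [0.5386, 0.0331, 0.1224]
eef_rot: [3.14, -0.0, 1.147]
ft_force: [-1.1, -3.8, 9.3]
gripper_width: 0.0083
grip_force: 45.1
```

Fz is rising together with the grip force, so the fingertip has reached the shaft end at TCP z 0.1224. The key end is at the pocket mouth. Backing off slightly and releasing.

```bash
python3 -m jog '[{"dp":[0,0,-0.08],"twist":0},{"dp":[0,0,0],"twist":0}]'; python3 -m jog '[{"dp":[0,0,0],"twist":0},{"dp":[0,0,0],"twist":0},{"dp":[0,0,0],"twist":0}]' 0.8; python3 - <<'E'
from h import *
np.set_printoptions(linewidth=200)
s=capture('side');p=monitor.observe()['ee_pos']
P=[[.5386,.0331,z] for z in(.118,.122,.134,.140)];print(px(s,P).round(1).tolist())
cv2.imwrite('pics/m7.png',crop(s,276,205,25,16)[:, :])
print(s['img'][190:214,266:286,1])
E
```

```text
clock: 14.02
ee_pos: [0.5382, 0.0333, 0.1225]
eef_rot: [3.141, -0.0, 1.147]
ft_force: [-0.6, -3.1, 3.5]
gripper_width: 0.0084
grip_force: 41.8
clock: 14.4
ee_pos: [0.5382, 0.0339, 0.1224]
eef_rot: [-3.141, -0.001, 1.148]
ft_force: [1.1, 0.2, 1.9]
gripper_width: 0.0172
grip_force: 0.6
[[274.7, 207.0], [274.7, 205.9], [274.8, 202.6], [274.9, 200.9]]
[[ 79  77  66  62  63  62  64  64  64  63  64  69  69  78  90 108 115 115 117 113]
 [120 119  91  65  59  62  63  63  63  63  70  82  78  75  84 101 115 114 103  86]
 [174 171 143  95  67  63  62  66  64  66  71  80  75  75  77  91 106 109 101  81]
 [191 191 178 134  89  67  61  65  63  65  66  70  72  71  72  80  94  97  88  76]
 [193 195 190 151  98  70  63  64  65  64  65  66  66  65  69  72  81  83  80  66]
 [191 193 189 150  95  64  62  62  65  66  70  67  67  66  67  69  76  76  68  72]
 [191 191 187 149  89  61  62  62  64  66  66  68  66  65  68  70  73  69  64  92]
 [189 191 188 150  90  62  64  64  65  68  67  66  66  64  65  69  66  63  68 124]
 [190 192 188 152  90  62  66  65  66  66  68  69  67  65  64  66  64  60  91 157]
 [1
[... 542 characters left out ...]
64  63 112 180 201 201 199 198 196]
 [195 195 196 198 199 192 148 116  90  68  65  63  64 111 178 198 200 197 196 193]
 [195 196 197 198 201 191 147 116  91  69  64  67  66 113 179 198 197 194 192 189]
 [197 197 198 198 200 187 155 122  98  77  74  82  84 128 186 197 194 190 189 189]
 [197 198 199 200 201 187 164 139 121 106 101 103 101 134 187 194 190 189 191 191]
 [199 199 200 202 200 181 160 150 148 127 118 113 108 132 183 193 191 191 191 192]
 [201 201 201 202 194 169 144 140 144 136 127 116 108 125 171 188 192 193 192 192]
 [203 201 195 188 180 158 131 125 129 128 122 113 107 110 138 163 179 189 193 194]
 [202 194 182 174 166 143 127 122 121 118 116 112 107 101 108 126 148 171 189 196]]
```

View pics/m7.png

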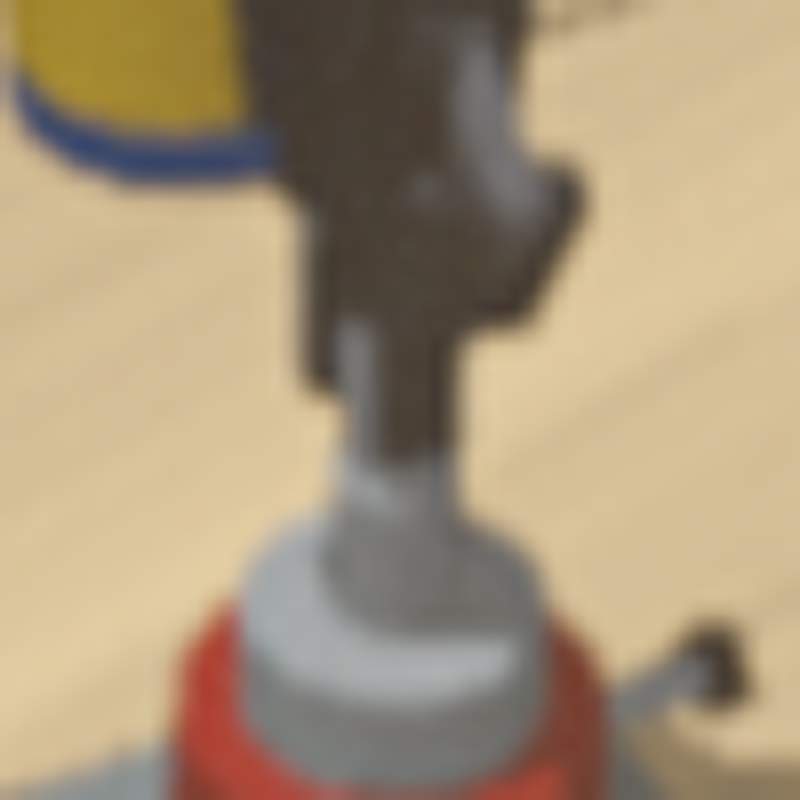

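The inner finger hides the key in this view, with the finger end at (400,465) on the shaft top. Raising to check.

```bash
python3 -m jog '[{"dp":[0,0,-0.2],"twist":0},{"dp":[0,0,-1],"twist":0},{"dp":[0,0,-2],"twist":0},{"dp":[0,0,-2],"twist":0},{"dp":[0,0,-1],"twist":0},{"dp":[0,0,0],"twist":0}]' 0.7; python3 - <<'E'
from h import *
np.set_printoptions(linewidth=200)
s=capture('side');print(s['img'][194:212,266:286,1])
E
```

```text
clock: 15.2
ee_pos: [0.5384, 0.0333, 0.1851]
eef_rot: [3.14, -0.001, 1.147]
ft_force: [0.6, 0.3, -0.2]
gripper_width: 0.0259
grip_force: 0.0
[[191 191 191 191 189 189 189 189 190 190 190 189 189 191 190 191 192 192 192 191]
 [190 189 189 188 188 188 189 191 191 190 190 189 190 191 193 193 193 192 192 191]
 [189 188 188 187 188 189 190 189 189 188 189 190 191 192 193 192 191 192 192 194]
 [187 188 188 189 189 190 190 189 189 190 191 192 194 194 192 192 193 193 195 196]
 [188 189 190 190 190 190 189 189 190 192 193 193 192 192 193 194 195 195 196 196]
 [190 190 190 189 189 189 190 191 193 194 193 192 192 193 194 195 196 196 196 197]
 [190 190 189 189 189 191 193 194 193 193 193 193 195 194 196 197 196 197 197 197]
 [190 188 189 191 192 194 195 193 193 193 194 195 195 196 196 197 197 198 199 200]
 [190 190 191 192 194 194 194 193 194 195 196 196 197 197 197 197 198 200 200 200]
 [191 193 194 194 193 192 194 195 196 196 196 197 197 197 198 199 201 201 201 199]
 [193 194 195 193 193 195 196 196 197 197 199 198 199 199 200 200 201 200 199 198]
 [194 193 193 194 196 196 194 195 195 197 197 198 200 201 202 200 199 198 197 196]
 [194 195 195 196 197 194 187 186 183 182 188 189 194 199 201 199 197 197 195 192]
 [194 194 196 197 197 190 177 172 171 171 174 176 181 189 197 198 196 194 191 188]
 [197 196 197 197 198 187 171 168 169 169 168 169 169 174 192 196 193 189 189 189]
 [196 197 198 200 198 184 170 169 170 170 170 169 164 161 185 192 189 188 189 190]
 [198 199 200 202 199 180 161 163 166 167 166 162 152 147 179 191 191 190 191 191]
 [200 200 201 200 193 169 144 140 148 152 150 141 128 134 171 188 190 191 191 192]]
```

Nothing sticks up above the shaft, so the key has dropped. I'll move on to the pulley, which clears the top view to verify the key.

```bash
python3 - <<'E'
from h import *
t=capture('top')
A=w(t,(296/14+159-.5,288/14+207-.5),.022);B=w(t,(240/14+159-.5,260/14+207-.5),.052);print(A,B)
N=w(t,(243/14+158.5,170/14+206.5),.052);Y=w(t,(290/14+158.5,95/14+206.5),.022)
print('yaw notch',np.degrees(np.arctan2(*(N-B)[1::-1])),'line',np.degrees(np.arctan2(*(Y-A)[1::-1])))
print('purple',w(t,(212,183),.022),'red',w(t,(165,177),.022))
C=(A+B)/2;go(C[0]+.001,C[1]+.0005,.13,90)
E
```

```text
[0.49778332 0.2688291  0.022     ] [0.49901244 0.27108667 0.052     ]
yaw notch 1.217723269355852 line 4.810157721828905
purple [0.60544452 0.19716493 0.022     ] red [0.61780008 0.31061009 0.022     ]
t 15.30 p [0.5378 0.0332 0.184 ] yaw 65.7 F [ 0.  -0.7 -0.7] wid 0.0258
 cm tool [ 20.05 -13.25   5.4 ] twist -24.3
```

```bash
python3 -m jog '[{"dp":[3.3,-2.2,0],"twist":0},{"dp":[3.3,-2.2,0],"twist":0},{"dp":[3.3,-2.2,0],"twist":0},{"dp":[3.4,-2.2,0],"twist":0},{"dp":[3.4,-2.2,0],"twist":0},{"dp":[3.35,-2.25,0],"twist":0},{"dp":[0,0,1.5],"twist":-9},{"dp":[0,0,2],"twist":-9},{"dp":[0,0,1.5],"twist":-9},{"dp":[0,0,0],"twist":0}]' 0; python3 - <<'E'
from h import *
np.set_printoptions(linewidth=200)
t=capture('top');s=capture('side');p=monitor.observe()['ee_pos'];go(.4995,.27,.033,93)
print(t['img'][200:217,270:290,1]);print(t['img'][200:212,270:290,2])
ps=px(s,p)[0].astype(int);pc=px(s,[.4995,.27,.052])[0];print(px(s,p),pc)
m=np.hstack([crop(t,279,210,14,14),crop(s,int(pc[0]),int(pc[1])-8,25,8)[:392,:392]]);cv2.imwrite('pics/m8.png',m)
E
```

```text
clock: 16.55
ee_pos: [0.4987, 0.2697, 0.1325]
eef_rot: [-3.138, 0.001, 1.618]
ft_force: [0.0, 0.7, 0.3]
gripper_width: 0.0853
grip_force: 0.0
t 16.65 p [0.4996 0.2706 0.1342] yaw 92.5 F [ 0.4 -0.3  0.8] wid 0.0852
 cm tool [-5.000e-02 -1.000e-02  1.012e+01] twist -0.5
[[ 44  41  44  52  65  78  84  95 106 106  99  95  92  76  61  49  48  52  63  81]
 [ 43  52  67  85 104 113 117 123 130 130 126 124 122 112  96  75  60  46  47  56]
 [ 57  83 105 117 128 131 131 133 135 136 134 134 134 131 123 112  94  68  47  44]
 [ 85 112 128 132 135 135 135 134 134 133 133 133 133 134 133 131 122 100  68  47]
 [112 128 134 135 136 136 135 135 133 129 129 131 131 131 133 136 134 123 100  66]
 [128 134 135 135 135 134 133 133 128 120 126 132 133 130 126 132 136 135 122  93]
 [135 137 136 134 132 131 131 132 122 112 126 133 134 129 117 124 135 138 134 117]
 [136 138 136 131 126 129 133 134 127 118 126 130 131 124 107 118 132 138 138 130]
 [139 138 134 125 121 131 135 136 134 130 129 126 123 116 106 112 127 135 137 134]
 [138 137 132 120 123 134 137 138 137 136 134 129 122 117 112 105 115 130 136 135]
 
[... 935 characters left out ...]
130 129 130 127 124 123 126 126 126 127 131 132 132 132 131]
 [129 129 129 129 129 128 127 128 122 115 121 127 128 125 121 126 132 133 133 131]
 [131 131 130 128 127 125 126 126 117 107 120 128 129 124 112 119 130 133 133 133]
 [131 132 131 126 121 124 128 128 122 113 120 125 126 118 102 113 127 133 133 133]
 [133 132 128 120 116 126 130 130 129 124 124 121 118 111 101 107 122 130 132 133]
 [133 132 126 115 118 129 131 132 131 130 129 124 117 112 107 100 110 125 130 131]
 [132 131 126 116 122 130 132 132 132 132 131 130 125 121 113  94  98 122 130 130]
 [132 131 127 118 121 129 131 131 131 131 130 131 130 127 115  91  94 122 130 130]]
[[218.64601068 250.60902806]] [220.60352277 272.95143401]
```

View pics/m8.png

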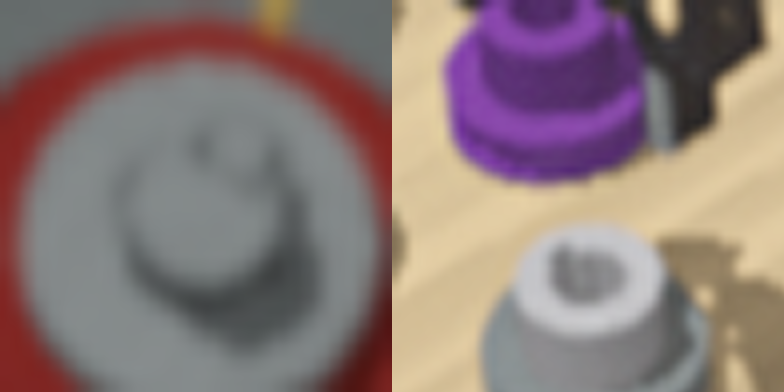

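The key is in the slot, with its top face at (238,150) in the left crop. It sits just below the shaft end and points about −25°. The grey pulley's bore and notch are clear on the right. Descending to grip the boss.

```bash
python3 - <<'E'
from h import *
t=capture('top')
k=w(t,(281.5,206.3),.118);d=k[:2]-[.5275,.0375];print(k,np.degrees(np.arctan2(d[1],d[0])),np.hypot(*d))
E
python3 -m jog '[{"dp":[0,0,2.5],"twist":0},{"dp":[0,0,2.5],"twist":0},{"dp":[0,0,2.5],"twist":0},{"dp":[0,0,2],"twist":0},{"dp":[0,0,1.3],"twist":0},{"dp":[0,0,0],"twist":0}]' && python3 -m jog '[{"dp":[0,0,0],"twist":0},{"dp":[0,0,0],"twist":0},{"dp":[0,0,0],"twist":0},{"dp":[0,0,0],"twist":0},{"dp":[0,0,0],"twist":0}]' 1 50
```

```text
[0.53651803 0.03223985 0.118     ] -30.254698323682042 0.010440024484262069
clock: 17.45
ee_pos: [0.4995, 0.2705, 0.0262]
eef_rot: [-3.141, 0.0, 1.618]
ft_force: [-1.1, 1.3, 0.1]
gripper_width: 0.0857
grip_force: 0.0
clock: 18.08
ee_pos: [0.5002, 0.2708, 0.0275]
eef_rot: [3.14, -0.001, 1.618]
ft_force: [-0.6, 0.4, 5.8]
gripper_width: 0.0465
grip_force: 51.1
```

```bash
python3 -m jog '[{"dp":[0,0,-0.5],"twist":0},{"dp":[0,0,-1.5],"twist":0},{"dp":[0,0,-3],"twist":0},{"dp":[0,0,-3],"twist":0},{"dp":[0,0,-3],"twist":0},{"dp":[0,0,-2.5],"twist":0},{"dp":[0,0,-1.5],"twist":0},{"dp":[0,0,0],"twist":10},{"dp":[0,0,0],"twist":10},{"dp":[0,0,0],"twist":10},{"dp":[0,0,0],"twist":0}]'; python3 - <<'E'
from h import *
go(.5285,.0382,.172,62.5)
E
```

```text
clock: 19.45
ee_pos: [0.4993, 0.2705, 0.1765]
eef_rot: [3.142, 0.001, 1.097]
ft_force: [0.8, -0.1, -2.6]
gripper_width: 0.0466
grip_force: 52.0
t 19.45 p [0.4993 0.2705 0.1765] yaw 62.8 F [ 0.8 -0.1 -2.6] wid 0.0466
 cm tool [-19.34  13.2    0.45] twist 0.3
```

```bash
python3 -m jog '[{"dp":[-1.5,1,0],"twist":0},{"dp":[-2.5,1.7,0],"twist":0},{"dp":[-2.6,1.8,0],"twist":0},{"dp":[-2.6,1.8,0],"twist":0},{"dp":[-2.6,1.8,0],"twist":0},{"dp":[-2.6,1.8,0],"twist":0},{"dp":[-2.5,1.7,0],"twist":0},{"dp":[-1.6,1.1,0],"twist":0},{"dp":[-0.84,0.5,0.4],"twist":0},{"dp":[0,0,0],"twist":0},{"dp":[0,0,0],"twist":0}]'; python3 - <<'E'
from h import *
np.set_printoptions(linewidth=230)
go(.5285,.0382,.150,62.5)
s=capture('side');p=monitor.observe()['ee_pos'];b=p[2]-.0275
# outline of sheave predicted
for r,z in((.038,b),(.038,b+.022),(.024,b+.022),(.024,b+.052)):
    c=px(s,[p[0],p[1],z])[0];a=np.arctan2(.795-p[1],-.209-p[0])+np.pi/2;e=px(s,[[p[0]+k*r*np.cos(a),p[1]+k*r*np.sin(a),z] for k in(1,-1)]);print(r,round(z,3),c.round(1),e.round(1).tolist())
cv2.imwrite('pics/m9.png',s['img'])
print(s['img'][186:212:2,254:300,1])
E
```

```text
clock: 20.82
ee_pos: [0.5283, 0.0391, 0.1724]
eef_rot: [-3.141, -0.001, 1.097]
ft_force: [0.8, 0.4, -2.6]
gripper_width: 0.0469
grip_force: 52.0
t 20.82 p [0.5283 0.0391 0.1724] yaw 62.8 F [ 0.8  0.4 -2.6] wid 0.0469
 cm tool [-0.07  0.06  2.24] twist 0.3
0.038 0.145 [275.9 202.2] [[289.5, 202.5], [262.3, 201.9]]
0.038 0.167 [276. 196.] [[289.8, 196.3], [262.3, 195.7]]
0.024 0.167 [276. 196.] [[284.7, 196.2], [267.4, 195.8]]
0.024 0.197 [276.2 187.4] [[285.0, 187.6], [267.4, 187.1]]
[[109 123 131 133 134 133 133 131 129 125 122 121 136 173 187 190 185 165 137 131 124  85  66  65  65  65  63  66  65  65  66  62  61 108 173 189 189 187 187 189 190 191 193 193 191 192]
 [ 77  76  79  85  94  97  99 102 101  95  91  89 126 179 191 190 179 144 124 127 123  89  65  64  63  66  66  68  70  68  66  63  68 122 180 190 190 191 191 192 192 192 191 193 193 195]
 [162 131 109  96  82  75  72  70  73  73  79 101 122 150 176 187 191 185 178 172 162 124  87  71  64  64  65  67  65  67  67  67 100 157 188 194 192 192 192 192 193 194 194 196 196 196]
 [190 189 188 181 173 169 171 168 161 143 134 139 1
[... 1119 characters left out ...]
3 101 108 114 121 128 136 137 143 142 140 137 136 130 113  98  95  96  99  97  95  95  98 137 181 189 188 189 190 191 192 192 191 191 191]
 [190 190 190 190 190 190 192 192 182 158 137 135 130 114 107 100 100 102 104 105 101 102 101 100  99 101  99 100  98  98  98  95 105 141 176 190 191 191 191 191 192 192 192 192 191 190]
 [191 190 191 191 193 194 195 195 196 194 181 157 137 128 128 123 108 106 107 104 103 104 102 102 101 101 100  95  96 103 119 144 173 190 193 192 191 192 192 193 192 191 190 190 189 189]
 [193 194 194 195 196 195 194 195 196 197 197 197 191 185 180 171 147 133 118 107 103 101 101 101  98 108 131 148 168 180 189 191 192 192 193 194 194 193 193 190 190 189 189 189 190 190]]
```

In the pixel rows the sheave edges sit at columns 261.8 and 288.1. That puts the pulley about 1.7 mm left of the shaft in this view. Correcting along tool x and lowering.

```bash
python3 -m jog '[{"dp":[-0.17,0,0],"twist":0},{"dp":[0,0,0.6],"twist":0},{"dp":[0,0,0.6],"twist":0},{"dp":[0,0,0.5],"twist":0},{"dp":[0,0,0.3],"twist":0},{"dp":[0,0,0],"twist":0}]'; python3 -m jog '[{"dp":[0,0,0.15],"twist":0},{"dp":[0,0,0],"twist":0}]';python3 -m jog '[{"dp":[0,0,0.15],"twist":0},{"dp":[0,0,0],"twist":0}]'
```

```text
clock: 21.62
ee_pos: [0.5275, 0.0367, 0.1521]
eef_rot: [-3.141, 0.0, 1.095]
ft_force: [-0.0, -0.2, -2.6]
gripper_width: 0.0464
grip_force: 52.0
clock: 21.88
ee_pos: [0.5277, 0.0367, 0.1509]
eef_rot: [3.141, -0.0, 1.095]
ft_force: [-0.5, -0.4, -2.6]
gripper_width: 0.0465
grip_force: 52.0
clock: 22.12
ee_pos: [0.5276, 0.0366, 0.1493]
eef_rot: [-3.141, 0.0, 1.095]
ft_force: [0.2, -0.5, -2.4]
gripper_width: 0.0462
grip_force: 52.0
```

```bash
for i in 1 2 3; do python3 -m jog '[{"dp":[0,0,0.12],"twist":0},{"dp":[0,0,0],"twist":0}]' | grep -E 'ee_pos|force'; done
```

```text
ee_pos: [0.5276, 0.0366, 0.1481]
ft_force: [0.9, -0.2, -2.8]
grip_force: 52.0
ee_pos: [0.5276, 0.0367, 0.1469]
ft_force: [-0.4, 0.7, -2.9]
grip_force: 52.0
ee_pos: [0.5276, 0.0366, 0.1457]
ft_force: [-0.5, 0.6, -2.7]
grip_force: 52.0
```

The pulley is over the shaft end without touching. The key top is next.

```bash
for i in 1 2 3 4; do python3 -m jog '[{"dp":[0,0,0.1],"twist":0},{"dp":[0,0,0],"twist":0}]' | grep -E 'ee_pos|ft_force'; done; python3 -c "
from h import *;print(monitor.observe()['moment'].round(2))"
```

```text
ee_pos: [0.5276, 0.0367, 0.1447]
ft_force: [-1.7, -0.2, -2.3]
ee_pos: [0.5276, 0.0367, 0.1437]
ft_force: [-0.6, -1.2, -3.1]
ee_pos: [0.5276, 0.0367, 0.1427]
ft_force: [0.1, 0.1, -3.3]
ee_pos: [0.5276, 0.0367, 0.1417]
ft_force: [-0.3, -0.3, -3.1]
[-0.05  0.02  0.04]
```

```bash
python3 -m jog '[{"dp":[0,0,0.15],"twist":0},{"dp":[0,0,0.15],"twist":0},{"dp":[0,0,0.15],"twist":0},{"dp":[0,0,0.15],"twist":0},{"dp":[0,0,0],"twist":0}]'| grep -E 'ee_pos|ft_force'; for i in 1 2 3 4 5; do python3 -m jog '[{"dp":[0,0,0.1],"twist":0},{"dp":[0,0,0],"twist":0}]' | grep -E 'ee_pos|ft_force'; done
```

```text
ee_pos: [0.5276, 0.0367, 0.1356]
ft_force: [0.1, -0.5, -3.2]
ee_pos: [0.5277, 0.0366, 0.1348]
ft_force: [-0.5, -0.4, -2.0]
ee_pos: [0.5276, 0.0366, 0.1337]
ft_force: [-0.5, 0.5, -3.1]
ee_pos: [0.5276, 0.0367, 0.1327]
ft_force: [0.5, 0.5, -3.1]
ee_pos: [0.5276, 0.0367, 0.1317]
ft_force: [0.7, 0.8, -2.5]
ee_pos: [0.5278, 0.0368, 0.1308]
ft_force: [1.6, 0.3, -1.6]
```

```bash
for i in 1 2 3 4 5 6; do python3 -m jog '[{"dp":[0,0,0.1],"twist":0},{"dp":[0,0,0.1],"twist":0},{"dp":[0,0,0],"twist":0}]' | grep -E 'ee_pos|ft_force'; done
```

```text
ee_pos: [0.5281, 0.0368, 0.1292]
ft_force: [-0.4, 0.6, 3.0]
ee_pos: [0.528, 0.0365, 0.1267]
ft_force: [1.8, -0.2, 0.8]
ee_pos: [0.5276, 0.0366, 0.1245]
ft_force: [2.2, 0.3, -1.4]
ee_pos: [0.5275, 0.0367, 0.1225]
ft_force: [1.2, 0.2, -1.4]
ee_pos: [0.5275, 0.0366, 0.1205]
ft_force: [0.4, 2.1, -0.9]
ee_pos: [0.5276, 0.0366, 0.1185]
ft_force: [1.1, 0.6, -1.3]
```

Past the balls. It should reach the collar at about TCP 0.1175.

```bash
for i in 1 2 3 4; do python3 -m jog '[{"dp":[0,0,0.06],"twist":0},{"dp":[0,0,0],"twist":0}]' | grep -E 'ee_pos|ft_force'; done
```

```text
ee_pos: [0.5277, 0.0366, 0.1181]
ft_force: [0.4, -0.2, -0.6]
ee_pos: [0.5277, 0.0367, 0.1175]
ft_force: [0.0, 1.1, 0.8]
ee_pos: [0.5277, 0.0367, 0.1175]
ft_force: [-1.2, 0.7, 5.7]
ee_pos: [0.5277, 0.0367, 0.1174]
ft_force: [-2.3, 0.4, 11.8]
```

It stopped firmly at 0.1175, so the pulley is home. Relaxing, releasing and withdrawing.

```bash
python3 -m jog '[{"dp":[0,0,-0.09],"twist":0},{"dp":[0,0,0],"twist":0}]'| grep -E 'ee_pos|ft_force'; python3 -m jog '[{"dp":[0,0,0],"twist":0},{"dp":[0,0,0],"twist":0},{"dp":[0,0,0],"twist":0},{"dp":[0,0,0],"twist":0},{"dp":[0,0,0],"twist":0}]' 0.1;  python3 -m jog '[{"dp":[0,0,-0.5],"twist":0},{"dp":[0,0,-1.5],"twist":0},{"dp":[0,0,-2.5],"twist":0},{"dp":[0,0,-3],"twist":0},{"dp":[0,0,-2],"twist":0},{"dp":[3,-2,0],"twist":0},{"dp":[4,-2.5,0],"twist":0},{"dp":[4,-2.5,0],"twist":0},{"dp":[3,-2.5,0],"twist":0},{"dp":[3,-2,0],"twist":0},{"dp":[0,0,0],"twist":0},{"dp":[0,0,0],"twist":0}]'; python3 - <<'E'
from h import *
t=capture('top');s=capture('side')
cv2.imwrite('pics/m10.png',np.hstack([crop(t,279,210,20,10),crop(s,276,205,20,10)]))
c=[.5275,.0375]
for z in(.142,.112,.09):print(z,px(t,[*c,z]),px(s,[.5285,.038,z]))
E
```

```text
ee_pos: [0.5277, 0.0367, 0.1175]
ft_force: [-0.9, 0.6, 5.9]
clock: 29.88
ee_pos: [0.5277, 0.0367, 0.1173]
eef_rot: [-3.142, -0.0, 1.095]
ft_force: [-0.2, 0.2, -0.4]
gripper_width: 0.0767
grip_force: 0.0
clock: 31.38
ee_pos: [0.5035, 0.2399, 0.2129]
eef_rot: [3.141, 0.0, 1.095]
ft_force: [0.3, -0.1, -0.3]
gripper_width: 0.0767
grip_force: 0.0
0.142 [[279.22528764 208.66118945]] [[276.16244074 202.77889226]]
0.112 [[278.89493838 210.85555646]] [[275.96815584 210.99037693]]
0.09 [[278.66737    212.36725894]] [[275.82907452 216.8682601 ]]
```

View pics/m10.png

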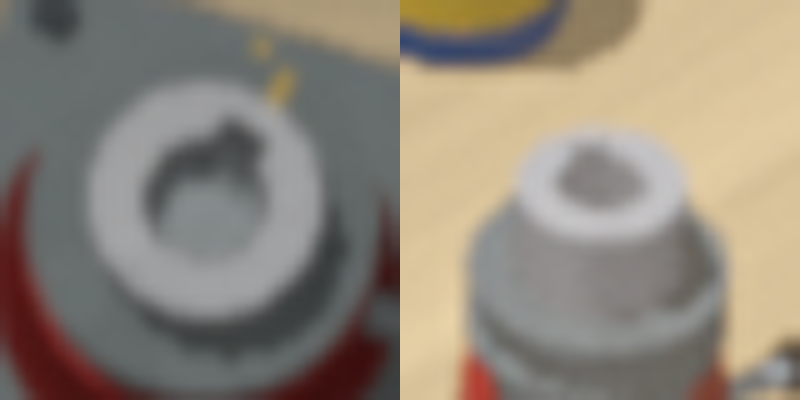

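The pulley sits level over the shaft. Its boss top is at (207,200) in the left crop and (603,183) in the right, both within a pixel of the seated height. Handing in.

```bash
python3 -c "
from station import order;print(order.sign_off())"
```

```text
the job is handed in; nothing more can be done
None
```

I handed the job in at about 31.5 s: the key is in the keyway and the pulley stopped firmly on the collar, with wrist force never above about 15 N and the gripper clear; that the key is fully at the bottom I judged only from the pictures.

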